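Do up the last quarter-turn fastener of a service panel

ROBOT

A 6-joint arm with a two-finger parallel gripper is mounted at the origin on a cart in front of the work surface, level with it; the furniture and walls round the work are solid. World frame = base frame: x ahead of the robot, y to its left, z up, the work surface at z = 0. Lengths are in m, angles in rad, forces in N, time in s.
With the tool pointing down it reaches from about 0.35 to 0.85 m from the base axis. Payload 8.1 kg.
Tool frame: the origin (TCP) lies between the finger pads; the fingertips stand 11 mm ahead of it and the grasp point (between the pads) lies 8 mm behind it (robot.tips_ahead is the distance from the TCP to the fingertips, in m); z points along the fingers, y is the line along which they close (so a half turn about z gives the same grasp; the last joint's range is limited). The gripper opens to 93 mm and grips with 3 to 60 N. Pads are 15 mm wide; open, the fingers measure 128 mm over their backs; the gripper's body (75 mm by 188 mm) begins 65 mm behind the grasp point.
Start: joints at [1.172, 0.13, 1.488, -0, 1.523, -0.085], TCP at [0.185, 0.571, 0.23] pointing down, gripper open.
Joint ranges: [-2.96, 2.96], [-0.89, 2.26], [0.02, 2.5], [-1.34, 4.48], [0, 2.73], [-2.66, 2.66]. Speed limits (rad/s): [2.39, 2.39, 2.79, 3.14, 3.14, 3.14].

INTERFACE

Orientations are given as a rotation vector (axis times angle).
In Python, from plant import robot gives the robot as it stands. The module is installed in compiled form; this text tells all that it offers.
- The arm moves only by the tool move_arm, never from a script. Its argument "deltas" is one flat list of numbers, 7 for each row, row after row: the shift along the tool's x, y, z in m, then the turn, a rotation vector about the tool's x, y, z in rad, then the opening, from 0 (shut) to 1 (fully open). A call has 1 to 12 rows; each row is the pose to reach, as a shift and turn from the pose commanded when the call began, along the tool's axes at that moment; what a row does not reach only later rows make up. A row lasts 1/8 s, in which the tool goes at most 62.5 mm and 10.7 degrees, less where a joint would pass 70% of its speed; a pose out of reach is approached as far as the arm can. A call with a gripper value outside its range is refused whole. The fingers move at their own pace and stop on an object; "squeeze" is the grip in N (left out, the last holds). Time passes only in rows, so rows that repeat a pose let the fingers close. It gives the time, the measured TCP pose, the force, the opening and the grip force at its end, in the units of the state.
- robot.read_state(): the state, without advancing time (a new reading comes with each control period).
- robot.read_camera(name): name is "side" or "top" or "wrist"; returns (picture, depth): 420x560x3 uint8, red, green, blue; 420x560 float32, m along the optical axis (not along the pixel's ray), 0 where there is no reading.
- robot.camera_model(name): a dict with "K" (3x3 intrinsics, pixels), "k1" (the pictures are not rectified: a ray, as slopes to the right and down, at radius r is drawn at 1 + k1 r^2 times it, then the intrinsics apply), "R" (3x3) and "t" (3): a world point X has camera coordinates R X + t; the wrist camera has in their place "tool_from_camera" (4x4, takes a point from camera to tool coordinates, whose origin is the TCP and whose axes are the flange's). Camera axes: x right, y down, z forward; pixel columns grow to the right and rows downward; lengths in m; the calibration is good to about 2 mm. A picture is of the moment at which its call begins: read the wrist's pose just before it. camera_model takes no time and is no camera call.
- robot.close_job(): hands the job in; it is judged then, once.
Trained networks look in the newest picture that a camera, given by its name, has taken for a name from the list of things; names that differ only in an ending like _2 or _b are one class to them, and where a whole thing is asked for, a point or a joint stands for the part that bears it (a point fixed in the world has none). Each returns a list of dicts, best first, with "confidence" (0 to 1); they miss things now and then, are a little off and sometimes report something else, mostly with a low value. They report only what shows in the picture. A call takes as long as a camera call.
- robot.recognise(camera, label): "uv" ([column, row] in pixels, amid what is visible of it).
The state is a dict: "t": time; "q": joint angles; "dq": joint speeds; "joint_torque": joint torques, N m; "tool_pos": TCP position; "orientation": TCP orientation; "force": force on the tool from outside, world axes, zero at the start; "wrist_torque": the same for the moment, N m; "opening": finger opening in m; "gripper_force": force on a finger pad.
Only numpy, scipy, OpenCV 4.12 (cv2) and the standard library are available. Lean on these libraries where they do the work, as an engineer would, in place of code of your own. Each camera call takes 0.05 s, during which the arm holds its last target. There are 200 camera calls.

TASK

Three of the four winged quarter-turn fasteners on the controller's service panel are locked; the fourth stands proud with its cross bar askew to its slot. Turn that one back anticlockwise until its bar lines up with the slot, push it fully in, and give it a quarter turn clockwise (seen from above) while it is held down, so that it stays locked when you let go.

Things in the scene. Friction and masses are not known exactly. Their poses are not given: they have to be found in the camera images.
- wing (a point): Centre of the undone stud's black wing (mm: 30 long, local x; 10 thick; 28 high); grip across the thickness. Its top is 97.5 mm above the worktop. 14 mm below this point is the top of a disc (dia. 28, 4 thick) that fingertips may press; below it, parallel to the wing, a brass bar 38 x 5 x 4 shows past the disc. Three locked, fixed twins sit 9.5 mm lower, wings across their slots, bars hidden.
- slot (a point): Centre of the slot in the top of the undone stud's receptacle: fixed aluminium box 60 x 60 x 14 mm on a housing 220 x 262 x 40 mm, this face 54 mm above the worktop. Local x along the slot, z up. Slot 42 x 14 mm in a 4 mm plate: the bar enters only within about 13 degrees of the slot's line. The stud's turning axis is vertical through this point, the wing straight above.
- stud_push (a joint): How far the undone stud is pushed down, m: 0 proud (bar 1 mm above the plate), 0.011 fully in, at its stop. A spring lifts it (2.5 N at the top, 5 N at the bottom), so it rises again if let go unlocked. Only beyond 0.009 is the bar clear below the plate and free to turn; turned across the slot it stays, resting near 0.009.
- stud_turn (a joint): Angle of the undone stud, rad, growing clockwise seen from above: 0 = bar and wing in line with the slot, 1.57 = across the slot (locked, if pushed in). Starts between 0.5 and 1.0, so it must first be turned back anticlockwise to 0. Stops at -0.35 and 1.6. Turns easily (0.02 N m) and stays where left.

How it is judged:
By the outcome, as a careful person would: the job done as asked, in the order asked, and still so for the second after the job is handed in, with the robot touching nothing.
It also fails if it takes over 35 s, if anything falls off the work surface, if the arm or the gripper's body presses on something with over 40 N, if the wrist force passes 120 N, or if a joint passes its speed limit or range.

## Working session

There is one attempt and no reset: what is moved stays moved. The work goes in short steps, Python scripts to look and compute and a tool call to move; the robot and the scene stay as the last step left them, time stands still between calls to the robot, and variables do not carry over. Pictures are saved under pics/ and viewed, at most 10 in all, crops included, and the job is handed in when it is done.

Besides the shell and the picture viewer there is one more tool, called as name(argument=value, ...) on one line, values as JSON. move_arm: Moves the arm, as the interface text tells. Its arguments: {"type":"object","properties":{"deltas":{"type":"array","items":{"type":"number"}},"squeeze":{"type":"number"}},"required":["deltas"]}

```bash
mkdir -p pics
cat > h.py <<'E'
import numpy as np, cv2
from scipy.spatial.transform import Rotation as Ro
from plant import robot
def look(cam):
    s=robot.read_state(); p,d=robot.read_camera(cam); return s,p,d
def pose(s):
    T=np.eye(4);T[:3,:3]=Ro.from_rotvec(s['orientation']).as_matrix();T[:3,3]=s['tool_pos'];return T
def camT(cam,s):
    m=robot.camera_model(cam)
    if cam=='wrist': return m,pose(s)@np.array(m['tool_from_camera'])
    T=np.eye(4);T[:3,:3]=m['R'];T[:3,3]=m['t'];return m,np.linalg.inv(T)
def ray(cam,uv,s):
    m,T=camT(cam,s);K=np.array(m['K']);k=m['k1']
    v=cv2.undistortPoints(np.array([[uv]],float),K,np.array([k,0,0,0.]))[0,0]
    return T,np.array([v[0],v[1],1.])
def atz(cam,uv,s,z):
    T,r=ray(cam,uv,s);d=T[:3,:3]@r;return T[:3,3]+d*(z-T[2,3])/d[2]
def atd(cam,uv,s,dep):
    T,r=ray(cam,uv,s);return T[:3,:3]@r*dep+T[:3,3]
E
python3 - <<'E'
from h import *
for c in ['top','wrist']:
    s,p,d=look(c); cv2.imwrite(f'pics/{c}1.png',p[:,:,::-1])
    for l in ['wing','slot']:
        for r in robot.recognise(c,l)[:5]:
            uv=r['uv'];dd=d[int(uv[1]),int(uv[0])]
            print(c,l,np.round(uv,1),round(r['confidence'],2),dd,np.round(atd(c,uv,s,dd),4),np.round(atz(c,uv,s,.0975 if l=='wing' else .054),4))
print(s)
E
```

```text
top wing [322.  270.8] 0.67 0.8238834 [ 0.4926 -0.0342  0.0966] [ 0.4925 -0.0342  0.0975]
top slot [321.1 272.9] 0.66 0.8227953 [ 0.4882 -0.0329  0.0967] [ 0.4926 -0.0364  0.054 ]
{'t': 0.15, 'q': array([ 1.17164887e+00,  1.30988546e-01,  1.48901260e+00,  2.70110393e-05,
        1.52295738e+00, -8.54036007e-02]), 'dq': array([-0.00124026, -0.00100893, -0.0041709 ,  0.00181159, -0.00073546,
       -0.00077059]), 'joint_torque': array([-4.91100182e-04, -5.60471070e+01, -4.92339528e+01,  7.66712520e-02,
        3.05711862e-02, -8.82980839e-05]), 'tool_pos': array([0.18498865, 0.57035068, 0.22883695]), 'orientation': array([-4.90755501e-01, -3.10266591e+00,  2.07244962e-03]), 'force': array([0.56043296, 0.17157236, 0.25390529]), 'wrist_torque': array([ 0.02973548, -0.04340007,  0.01016881]), 'gripper_force': 0.0, 'opening': 0.09299259324400665}
```

View pics/top1.png

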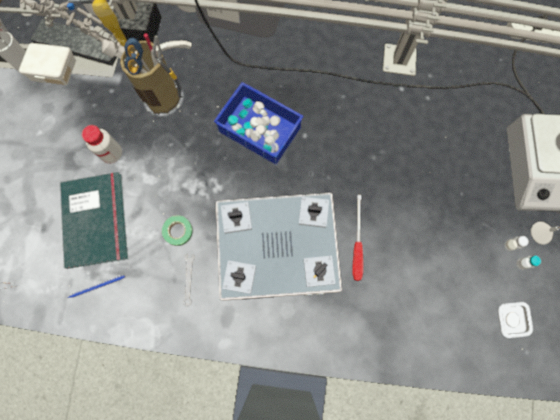

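View pics/wrist1.png

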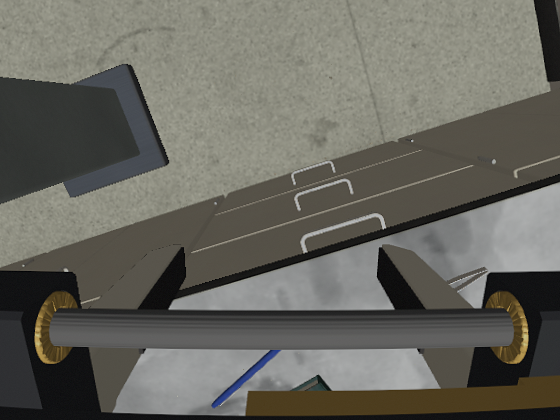

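The top view shows the housing at cols 217–340, rows 195–300. The undone stud is lower right at about (320,271), with its wing oblique. The wrist view shows only the bench edge.

Run:
```python
from h import *
s,p,d=look('top'); c=p[245:297,290:350]; cv2.imwrite('pics/top2.png',cv2.resize(c[:,:,::-1],None,fx=10,fy=10,interpolation=cv2.INTER_CUBIC))
# wing-high pixels in depth
P=[atd('top',(u,v),s,d[v,u]) for v in range(250,292) for u in range(300,342)]
P=np.array(P);w=P[(P[:,2]>.088)&(P[:,2]<.105)];print(len(w),w.mean(0),np.linalg.eigh(np.cov(w[:,:2].T)))
for a,b in ((290,250),(337,290)): print(atz('top',(a,b),s,.054))
for uv in [(333,194),(340,291),(222,299),(216,201)]: print('housing',atz('top',uv,s,.04))
print(np.round(robot.camera_model('wrist')['tool_from_camera'],3),robot.camera_model('wrist')['K']); print(np.round(pose(robot.read_state()),3))
```

```text
74 [ 0.49659337 -0.03112581  0.09716884] EighResult(eigenvalues=array([8.63114609e-06, 7.60679355e-05]), eigenvectors=array([[-0.56117647, -0.82769618],
       [-0.82769618,  0.56117647]]))
[0.53232925 0.03492297 0.054     ]
[ 0.46138901 -0.07353917  0.054     ]
housing [ 0.67231994 -0.04432253  0.04      ]
housing [ 0.46105058 -0.08184999  0.04      ]
housing [0.41126251 0.1642594  0.04      ]
housing [0.62167995 0.21262241 0.04      ]
[[-0.    -0.966 -0.258  0.071]
 [ 1.    -0.    -0.001 -0.   ]
 [ 0.    -0.258  0.966 -0.155]
 [ 0.     0.     0.     1.   ]] [[372.5067552    0.         281.04734711]
 [  0.         372.5067552  207.81793426]
 [  0.           0.           1.        ]]
[[-0.951  0.309 -0.     0.185]
 [ 0.309  0.951 -0.     0.571]
 [ 0.    -0.    -1.     0.229]
 [ 0.     0.     0.     1.   ]]
```

View pics/top2.png

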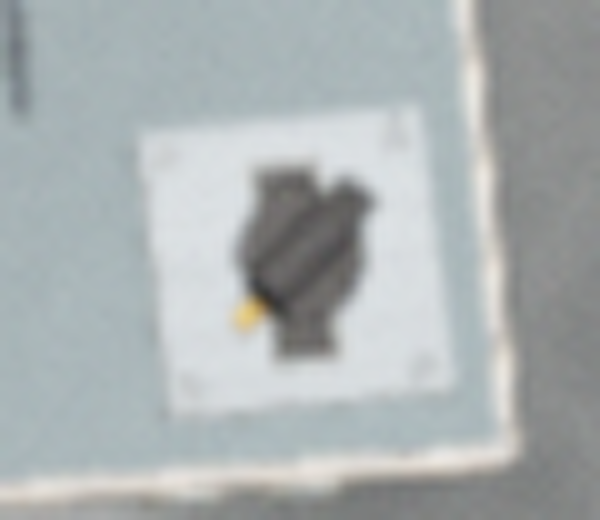

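The crop shows the slot nearly vertical, from crop pixel (285,170) to (308,355), and the wing oblique from (270,285) to (350,190). That puts the wing about 45° clockwise of the slot. I'll move above it with the tool x axis at 146° world.

move_arm(deltas=[-0.06,-0.06,0,0,0,0.04,0.5,-0.1,-0.1,0,0,0,0.08,0.5,-0.14,-0.14,0,0,0,0.12,0.5,-0.18,-0.18,0,0,0,0.16,0.5,-0.22,-0.22,0,0,0,0.2,0.5,-0.26,-0.26,0,0,0,0.24,0.5,-0.3,-0.3,0,0,0,0.28,0.5,-0.34,-0.34,0,0,0,0.28,0.5,-0.38,-0.38,0,0,0,0.28,0.5,-0.42,-0.42,0,0,0,0.28,0.5,-0.455,-0.453,0.005,0,0,0.28,0.5,-0.48,-0.478,0.009,0,0,0.28,0.5])

```text
t: 1.85
tool_pos: [0.4949, -0.0342, 0.2206]
orientation: [0.921, 3.003, -0.0]
force: [-0.0, 0.4, 0.2]
opening: 0.0463
gripper_force: 0.0
```

```bash
cat > w.py <<'E'
import sys
from h import *
s,p,d=look('wrist'); cv2.imwrite(sys.argv[1],p[:,:,::-1])
print(s['t'],s['tool_pos'],np.round(pose(s)[:3,:3],3).tolist(),s['q'],s['opening'])
for l in ['wing','slot']:
    for r in robot.recognise('wrist',l)[:4]:
        uv=r['uv'];dd=d[int(uv[1]),int(uv[0])]
        print(l,np.round(uv,1),round(r['confidence'],2),np.round(atz('wrist',uv,s,.0975 if l=='wing' else .054),4))
v,u=np.mgrid[80:330,150:420];m,T=camT('wrist',s)
q=cv2.undistortPoints(np.stack([u.ravel(),v.ravel()],1).astype(float)[:,None],np.array(m['K']),np.array([m['k1'],0,0,0.]))[:,0]
D=d[v.ravel(),u.ravel()];X=(np.c_[q,np.ones(len(q))]*D[:,None])@T[:3,:3].T+T[:3,3]
k=(D>0)&(X[:,2]>.09)&(X[:,2]<.104)&(np.hypot(X[:,0]-.494,X[:,1]+.033)<.03)
w=X[k]; (cx,cy),sz,a=cv2.minAreaRect((w[:,:2]*1e3).astype(np.float32));print(len(w),w.mean(0),cx,cy,sz,a)
e,V=np.linalg.eigh(np.cov(w[:,:2].T));print(np.degrees(np.arctan2(V[1,1],V[0,1])))
k=(D>0)&(X[:,2]>.051)&(X[:,2]<.058)&(np.hypot(X[:,0]-.494,X[:,1]+.033)<.05)
print('plate',cv2.minAreaRect((X[k][:,:2]*1e3).astype(np.float32)),X[k][:,2].mean())
E
python3 w.py pics/w1.png
```

```text
1.85 [ 0.49487235 -0.03421554  0.22059615] [[-0.828, 0.561, 0.0], [0.561, 0.828, -0.0], [-0.0, 0.0, -1.0]] [-1.72346366e-01 -1.50162982e-01  1.78336556e+00 -1.11536083e-04
  1.50799512e+00 -1.14783526e+00] 0.0463454074723472
wing [287.4 195.5] 0.6 [ 0.4922 -0.0271  0.0975]
slot [286.1 189.4] 0.68 [ 0.4958 -0.03    0.054 ]
486 [ 0.4977255  -0.02943703  0.09704578] 498.50238037109375 -29.727184295654297 (9.384724617004395, 29.774965286254883) 55.95669937133789
145.31237835026357
plate ((498.9244079589844, -30.403640747070312), (60.44390106201172, 60.59798049926758), 13.385544776916504) 0.053930576090733665
```

View pics/w1.png

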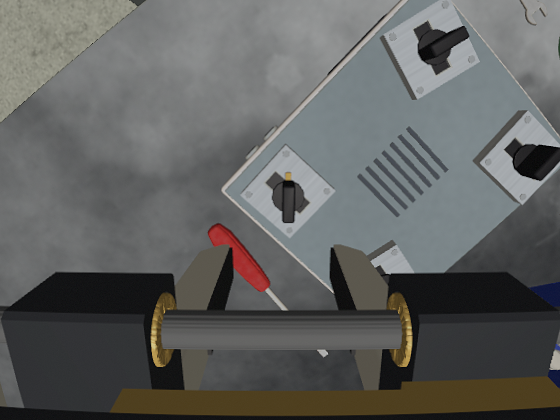

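The wrist picture shows the undone stud at (287,195) with its wing vertical in the image, and the slot at about 45°. The wing is centred at (0.4985, −0.030) with its angle at 145.6°, and the slot is at about 193.4°. I'll descend and close gently.

move_arm(deltas=[-0.0006,0.0055,0.03,0,0,0,0.5,-0.0006,0.0055,0.08,0,0,0,0.45,-0.0006,0.0055,0.115,0,0,0,0.4,-0.0006,0.0055,0.13,0,0,0,0.4,-0.0006,0.0055,0.1375,0,0,0,0.4,-0.0006,0.0055,0.1375,0,0,0,0.0,-0.0006,0.0055,0.1375,0,0,0,0.0,-0.0006,0.0055,0.1375,0,0,0,0.0,-0.0006,0.0055,0.1375,0,0,0,0.0], squeeze=6)

```text
t: 3.12
tool_pos: [0.4979, -0.0292, 0.0839]
orientation: [0.919, 3.003, -0.003]
force: [-3.1, -6.2, 2.2]
opening: 0.0097
gripper_force: 6.0
```

Run:
```python
from h import *
s=robot.read_state();print({k:np.round(s[k],3).tolist() for k in s});print(pose(s).round(3)[:3,:3])
```

```text
{'t': 3.125, 'q': [-0.16, -0.022, 1.921, -0.002, 1.242, -1.136], 'dq': [-0.003, 0.001, 0.002, 0.003, -0.0, -0.001], 'joint_torque': [3.093, -43.278, -44.965, 2.167, -0.507, -0.018], 'tool_pos': [0.498, -0.029, 0.084], 'orientation': [0.919, 3.003, -0.003], 'force': [-3.062, -6.225, 2.152], 'wrist_torque': [-1.178, 0.525, -0.009], 'gripper_force': 5.995, 'opening': 0.01}
[[-0.829  0.56   0.   ]
 [ 0.56   0.829 -0.002]
 [-0.002 -0.002 -1.   ]]
```

The side force is about −7 N along tool y, so I'll recentre a little.

move_arm(deltas=[0,-0.0008,0,0,0,0,0,0,-0.0008,0,0,0,0,0])

```text
t: 3.38
tool_pos: [0.4978, -0.0292, 0.0838]
orientation: [0.919, 3.003, -0.001]
force: [-0.6, -5.3, 2.9]
opening: 0.0102
gripper_force: 6.0
```

move_arm(deltas=[0,-0.0015,0,0,0,0,0,0,-0.0015,0,0,0,0,0])

```text
t: 3.62
tool_pos: [0.4976, -0.0294, 0.0838]
orientation: [0.918, 3.002, 0.002]
force: [5.1, 0.5, 2.2]
opening: 0.0098
gripper_force: 6.0
```

move_arm(deltas=[-0.0005,0.0005,0,0,0,0,0,-0.0005,0.0005,0,0,0,-0.14,0,-0.0005,0.0005,0,0,0,-0.28,0,-0.0005,0.0005,0,0,0,-0.42,0,-0.0005,0.0005,0,0,0,-0.56,0,-0.0005,0.0005,0,0,0,-0.7,0,-0.0005,0.0005,0,0,0,-0.835,0,-0.0005,0.0005,0,0,0,-0.835,0,-0.0005,0.0005,0,0,0,-0.835,0], squeeze=15)

```text
t: 4.75
tool_pos: [0.4975, -0.0301, 0.0833]
orientation: [-0.372, 3.119, -0.001]
force: [2.9, -3.8, 1.8]
opening: 0.0097
gripper_force: 15.0
```

Run:
```python
from h import *
s=robot.read_state();R=pose(s)[:3,:3];print(R.round(3),np.degrees(np.arctan2(R[1,0],R[0,0]))%360,(R.T@s['force']).round(1),s['wrist_torque'],s['q'])
s,p,d=look('wrist');cv2.imwrite('pics/w2.png',p[:,:,::-1])
s,p,d=look('top'); c=p[245:297,290:350]; cv2.imwrite('pics/top3.png',cv2.resize(c[:,:,::-1],None,fx=10,fy=10))
```

```text
[[-0.972 -0.235  0.001]
 [-0.235  0.972 -0.001]
 [-0.    -0.001 -1.   ]] 193.614001912547 [-1.9 -4.4 -1.8] [-0.67527767 -0.72019566 -0.00158486] [-1.62827395e-01 -2.21822257e-02  1.92243071e+00 -7.38551234e-04
  1.24058974e+00 -1.97099348e+00]
```

View pics/w2.png

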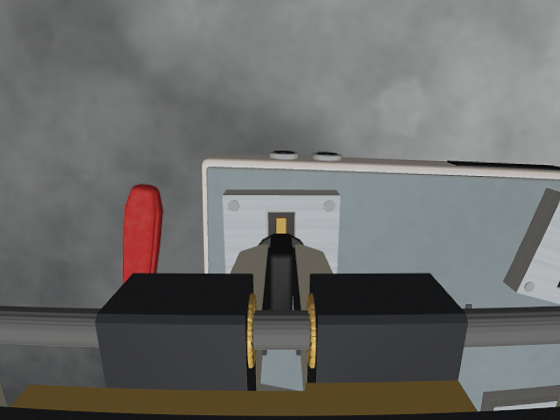

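The brass bar at (281,226) lies centred and parallel in the slot (cols 268–295). Next is the push.

move_arm(deltas=[0,-0.001,0.003,0,0,0,0,0,-0.001,0.006,0,0,0,0,0,-0.001,0.009,0,0,0,0,0,-0.001,0.011,0,0,0,0,0,-0.001,0.013,0,0,0,0,0,-0.001,0.013,0,0,0,0], squeeze=25)

```text
t: 5.6
tool_pos: [0.498, -0.0302, 0.0727]
orientation: [-0.378, 3.118, 0.001]
force: [-8.4, 3.7, 28.4]
opening: 0.0099
gripper_force: 25.0
```

The stud is down 10.6 mm and firm at its stop. I'll turn clockwise while holding it down.

move_arm(deltas=[0.0005,0.001,0,0,0,0,0,0.0005,0.001,0,0,0,0.14,0,0.0005,0.001,0,0,0,0.28,0,0.0005,0.001,0,0,0,0.42,0,0.0005,0.001,0,0,0,0.56,0,0.0005,0.001,0,0,0,0.7,0,0.0005,0.001,0,0,0,0.785,0])

```text
t: 6.48
tool_pos: [0.498, -0.0296, 0.0728]
orientation: [0.849, 3.022, 0.001]
force: [-4.7, 3.6, 25.1]
opening: 0.0098
gripper_force: 25.0
```

```bash
cat > st.py <<'E'
from h import *
s=robot.read_state();R=pose(s)[:3,:3];print(s['t'],s['tool_pos'],np.degrees(np.arctan2(R[1,0],R[0,0]))%360,(R.T@s['force']).round(1),s['wrist_torque'],s['q'].round(2))
E
python3 st.py
```

```text
6.475 [ 0.49799152 -0.0296337   0.07284112] 148.6296181763313 [  5.9   0.6 -25.1] [0.60353511 0.81950611 0.01992419] [-0.16 -0.01  1.93  0.    1.22 -1.19]
```

move_arm(deltas=[0,0,0,0,0,0.14,0,0,0,0,0,0,0.28,0,0,0,0,0,0,0.42,0,0,0,0,0,0,0.56,0,0,0,0,0,0,0.7,0,0,0,0,0,0,0.785,0,0,0,0,0,0,0.785,0])

```text
t: 7.35
tool_pos: [0.4984, -0.0294, 0.0729]
orientation: [1.937, 2.47, 0.004]
force: [-2.3, 3.8, 22.5]
opening: 0.0101
gripper_force: 25.0
```

```bash
python3 st.py
```

```text
7.35 [ 0.49842411 -0.02935921  0.07285221] 103.78490382026189 [  4.2  -1.2 -22.5] [0.74104738 0.50425959 0.02295737] [-0.16 -0.01  1.93  0.    1.22 -0.4 ]
```

move_arm(deltas=[0,0,-0.001,0,0,0,0,0,0,-0.001,0,0,0,0.3,0,0,-0.001,0,0,0,0.3,0,0,-0.001,0,0,0,0.3,0,0,-0.001,0,0,0,0.3,0,0,-0.03,0,0,0,0.35,0,0,-0.08,0,0,0,0.4,0,0,-0.13,0,0,0,0.5,0,0,-0.14,0,0,0,0.5,0,0,-0.14,0,0,0,0.5])

```text
t: 8.6
tool_pos: [0.4971, -0.0298, 0.2102]
orientation: [1.936, 2.473, 0.001]
force: [0.6, 1.0, -1.3]
opening: 0.0463
gripper_force: 0.0
```

```bash
sed -i 's/X\[:,2\]>.09)&(X\[:,2\]<.104/X[:,2]>.08)\&(X[:,2]<.104/' w.py; python3 w.py pics/w3.png
```

```text
8.6 [ 0.49709006 -0.02977639  0.21024651] [[-0.24, 0.971, 0.001], [0.971, 0.24, -0.0], [-0.0, 0.001, -1.0]] [-1.62925693e-01 -1.40155370e-01  1.79323805e+00  1.33778706e-04
  1.48732367e+00 -4.04955017e-01] 0.04632527116645858
wing [281.  198.9] 0.56 [ 0.4958 -0.024   0.0975]
slot [281.2 190.5] 0.9 [ 0.4968 -0.027   0.054 ]
496 [ 0.49867701 -0.02902859  0.0880515 ] 498.8614196777344 -29.848514556884766 (9.372407913208008, 29.236364364624023) 13.923694610595703
103.85561755719294
plate ((499.1324462890625, -30.492862701416016), (60.218448638916016, 60.616416931152344), 13.806234359741211) 0.053990305790840055
```

View pics/w3.png

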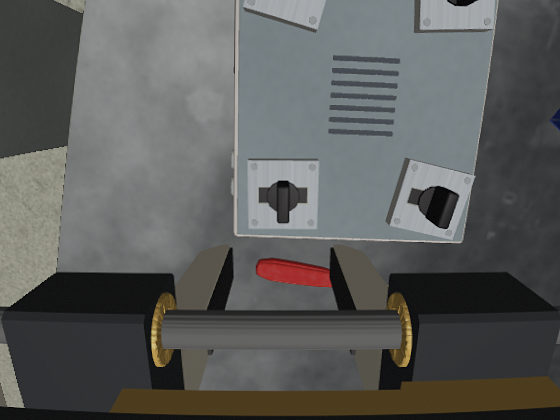

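The wing at (283,200) stands square across its slot, with the bar hidden. Its top is at 0.088 m, which is 9.4 mm lower than before, so it is locked.

```bash
python3 -c "
from plant import robot
print(robot.close_job())"
```

```text
the job is handed in; nothing more can be done
None
```

The stud is locked: I turned it back in line with its slot, pushed it fully in and gave it a quarter turn clockwise; after release it stayed about 9.4 mm down with its wing across the slot, and the job is handed in at about 8.7 s.

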